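Collect finished wax blocks from the embedding machine's catch tray

ROBOT

A 6-joint arm with a two-finger parallel gripper is mounted at the origin on the work surface. World frame = base frame: x ahead of the robot, y to its left, z up, the work surface at z = 0. Lengths are in m, angles in rad, forces in N, time in s.
With the tool pointing down it reaches from about 0.35 to 0.775 m from the base axis. Payload 5.5 kg.
Tool frame: the origin (TCP) lies between the finger pads; the fingertips stand 8 mm ahead of it and the grasp point (between the pads) lies 11 mm behind it; z points along the fingers, y is the line along which they close (so a half turn about z gives the same grasp; the last joint's range is limited). The gripper opens to 85 mm and grips with 20 to 120 N. Pads are 22 mm wide; open, the fingers measure 114 mm over their backs; the gripper's body (76 mm by 85 mm) begins 54 mm behind the grasp point. The pads swing forward as they close: fully open they stand 13 mm farther back than shut.
Start: joints at [1.07, 0.313, 0.046, 1.304, 0, 1.431], TCP at [0.203, 0.538, 0.239] pointing down, gripper open.
Joint ranges: [-2.76, 2.76], [-0.86, 1.69], [-1.03, 1.26], [-2.2, 2.34], [-1.47, 1.5], [-3.14, 3.14]. Speed limits (rad/s): [2.57, 2.57, 3.14, 3.14, 3.14, 3.14].

INTERFACE

Orientations are given as a unit quaternion [w, x, y, z].
In Python, from workcell import status, vision, job gives the robot as it stands. The module is installed in compiled form; this text tells all that it offers.
- The arm moves only by the tool apply_moves, never from a script. Its argument "moves" is one flat list of numbers, 6 for each row, row after row: the shift along the world's x, y, z in units of 25 mm (1.0 is 25 mm), then the turn, a rotation vector about the world's x, y, z in rad. In form: [x, y, z, rx, ry, rz, x, y, z, rx, ry, rz, ...]. A call has 1 to 20 rows; each row is the pose to reach, as a shift and turn from the pose commanded when the call began; what a row does not reach only later rows make up. A row lasts 1/12 s, in which the tool goes at most 41.7 mm and 7.16 degrees, less where a joint would pass 70% of its speed; a pose out of reach is approached as far as the arm can. A call with a gripper value outside its range is refused whole. "claw" is the opening in per cent of the stroke, from 0 (shut) to 100 (fully open), set as the call begins (left out, the last holds). The fingers move at their own pace and stop on an object; "newtons" is the grip in N (left out, the last holds). Time passes only in rows, so rows that repeat a pose let the fingers close. It gives the time, the measured TCP pose, the force, the opening and the grip force at its end, in the units of the state.
- status.get_state(): the state, without advancing time (a new reading comes with each control period).
- vision.read_camera(name): name is "scene" or "side" or "wrist"; returns a dict with "image" (420x560x3 uint8, blue, green, red), "camera_matrix" (3x3 intrinsics, pixels), "camera_from_world" (4x4, takes a point from world to camera coordinates). Camera axes: x right, y down, z forward; pixel columns grow to the right and rows downward; lengths in m; the calibration is good to about 2 mm. A picture is of the moment at which its call begins. There is no depth.
- job.hand_in(): hands the job in; it is judged then, once.
The state is a dict: "clock": time; "joint_pos": joint angles; "qvel": joint speeds; "tau": joint torques, N m; "tcp_pos": TCP position; "orientation": TCP orientation; "wrist_force": force on the tool from outside, world axes, zero at the start; "ft_torque": the same for the moment, N m; "finger_gap": finger opening in m; "grip_force": force on a finger pad.
Only numpy, scipy, OpenCV 4.12 (cv2) and the standard library are available. Lean on these libraries where they do the work, as an engineer would, in place of code of your own. Each camera call takes 0.05 s, during which the arm holds its last target. There are 200 camera calls.

TASK

Collect the three finished wax blocks from the machine's catch tray and set them down in the tote: flat on its floor, wax side up, none on top of another, set down and not dropped in. Leave the empty cassette (the thin one with no wax on it) where it lies in the tray, and do not disturb the jar, the bottle and the slide box standing around.

Things in the scene. Friction and masses are not known exactly. Their poses are not given: they have to be found in the camera images.
- block_a_center (a point): finished wax block, one of three alike: off-white cassette 52 x 36 x 8 mm with an ivory wax slab 41 x 36 x 12 mm on it (brownish specimen on top), 20 mm tall, about 35 g, wax side up. Point: its centre, 10 mm above its underside. x along the 52 mm length, y across the 36 mm width (sides upright and flat: grip here), z up out of the wax
- block_b_center (a point): finished wax block, one of three alike: off-white cassette 52 x 36 x 8 mm with an ivory wax slab 41 x 36 x 12 mm on it (brownish specimen on top), 20 mm tall, about 35 g, wax side up. Point: its centre, 10 mm above its underside. x along the 52 mm length, y across the 36 mm width (sides upright and flat: grip here), z up out of the wax
- block_c_center (a point): finished wax block, one of three alike: off-white cassette 52 x 36 x 8 mm with an ivory wax slab 41 x 36 x 12 mm on it (brownish specimen on top), 20 mm tall, about 35 g, wax side up. Point: its centre, 10 mm above its underside. x along the 52 mm length, y across the 36 mm width (sides upright and flat: grip here), z up out of the wax
- empty_center (a point): the reject: the same off-white cassette, 52 x 36 mm, but only 8 mm thick, no wax, dark slots in its flat top; about 14 g. Point: its centre, 4 mm above its underside; x along its length, z up. It lies among the blocks in any of the four places, over 70 mm from each centre to centre, and stays there
- tray_floor (a point): centre of the top of the fixed dark steel catch tray, 30 mm above the work surface; tray 220 mm along x by 230 mm along y, rim 12 mm high, 5 mm thick on its -x, +x, +y sides. On its -y side a chute (low edge 100 mm from this point, top 72 mm above the work surface) comes from the pale housing, face 140 mm from this point, 360 x 300 mm, 230 mm tall. z up
- tote_floor (a point): centre of the inner floor of the grey plastic tote, loose on the work surface (0.6 kg); floor 5 mm thick; tote 190 mm along x by 260 mm along y outside, walls 5 mm thick, rim 45 mm above the work surface, a steel bar handle standing out 26 mm from each y end. z up
- jar: a clear specimen jar with a white cap, 56 mm across, 75 mm tall, standing beyond the work; origin at the centre of its underside
- reagent: an amber bottle, 60 mm across, 110 mm tall, standing beyond the tote; origin at the centre of its underside
- slide_box: a closed grey box for slides, 100 x 75 x 30 mm, lying on the robot's side between tray and tote; origin at the centre of its underside
There are look-alikes about, which are no part of the job. Leave any purple look-alike of the part that bears block_c_center alone. Leave any green look-alike of the part that bears block_b_center alone.

How it is judged:
By the outcome, as a careful person would: the job done as asked, in the order asked, and still so for the second after the job is handed in, with the robot touching nothing.
It also fails if it takes over 69 s, if anything falls off the work surface, if the arm or the gripper's body presses on something with over 40 N, if the wrist force passes 120 N, or if a joint passes its speed limit or range.

## Working session

There is one attempt and no reset: what is moved stays moved. The work goes in short steps, Python scripts to look and compute and a tool call to move; the robot and the scene stay as the last step left them, time stands still between calls to the robot, and variables do not carry over. Pictures are saved under pics/ and viewed, at most 10 in all, crops included, and the job is handed in when it is done.

Besides the shell and the picture viewer there is one more tool, called after "Call:" as name(argument=value, ...) on one line, values as JSON. apply_moves: Moves the arm, as the interface text tells. Its arguments: {"type":"object","properties":{"moves":{"type":"array","items":{"type":"number"}},"claw":{"type":"number"},"newtons":{"type":"number"}},"required":["moves"]}

```bash
mkdir -p pics
cat > h.py <<'E'
import numpy as np, cv2
from workcell import status, vision, job
def shot(n,f):
    d=vision.read_camera(n); cv2.imwrite('pics/'+f,d['image']); np.savez('pics/'+f+'.npz',**d); return d
def ray(d,uv,z):
    K=d['camera_matrix'];T=d['camera_from_world'];R=T[:3,:3];o=-R.T@T[:3,3]
    v=R.T@np.linalg.solve(K,[uv[0],uv[1],1.]); return o+v*(z-o[2])/v[2]
def proj(d,p):
    T=d['camera_from_world'];q=d['camera_matrix']@(T[:3,:3]@np.array(p)+T[:3,3]); return q[:2]/q[2]
E
python3 - <<'E'
from h import *
a=[shot(n,n+'0.png') for n in('scene','side','wrist')]
for d in a:
    T=d['camera_from_world'];print((-T[:3,:3].T@T[:3,3]).round(3),d['camera_matrix'][0,0])
print(status.get_state())
E
```

```text
[0.839 0.401 0.698] 409.4775334431625
[ 0.089 -0.43   0.647] 486.9387171224895
[0.126 0.566 0.373] 366.5409588110371
{'clock': 0.15, 'joint_pos': array([1.07037703e+00, 3.13862840e-01, 4.52814210e-02, 1.30361136e+00,
       7.81556977e-06, 1.43119437e+00]), 'qvel': array([-9.12671155e-04, -3.05897116e-03,  4.67343792e-03,  5.89134747e-04,
       -4.07453269e-04, -5.54144279e-05]), 'tau': array([ 1.50178614e-03, -4.81066668e+01,  2.98814517e+01,  1.39533752e-02,
       -1.66205868e-04, -5.42031103e-06]), 'tcp_pos': array([0.20283299, 0.53765673, 0.23861079]), 'orientation': array([-2.23355219e-04,  1.79431584e-01,  9.83770206e-01, -6.61549904e-04]), 'wrist_force': array([ 0.55045836, -0.28467389, -0.17487468]), 'ft_torque': array([ 0.03565669, -0.00694091, -0.03628387]), 'grip_force': 0.0, 'finger_gap': 0.0853471938564128}
```

View pics/scene0.png

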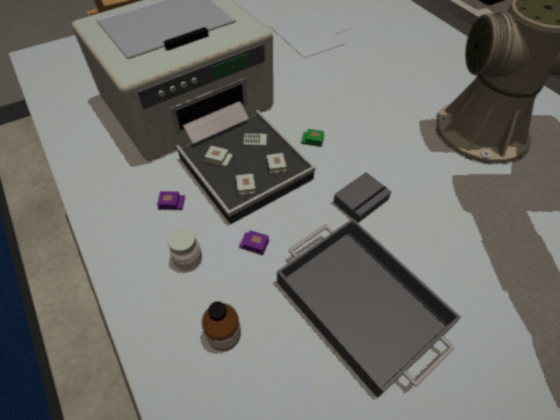

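View pics/side0.png

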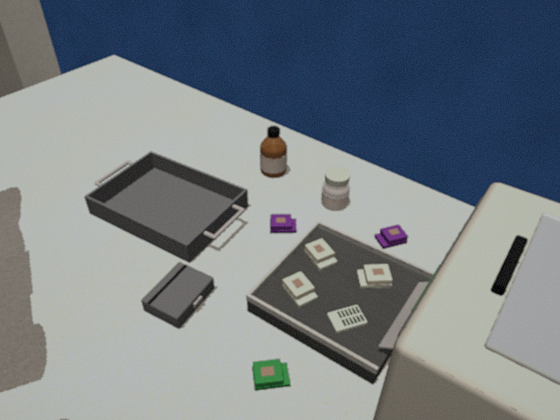

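The candidates in the scene picture:
- Wax blocks: (216,155), (276,162) and (246,183).
- Empty cassette: (255,139), slotted.
- Look-alikes to leave alone: purple at (170,200) and (255,242), green at (314,137).

The tote is at about (365,300) and the slide box at (362,197). Next is a rectified close crop of the tray.

```bash
cat >> h.py <<'E'
def rect(d,c,z,w,h,s):
    # top-down: image right = +x , image up = +y, s px/m
    src=[];dst=[(0,0),(w,0),(w,h),(0,h)]
    for u,v in dst: src.append(proj(d,[c[0]+(u-w/2)/s,c[1]-(v-h/2)/s,z]))
    return cv2.warpPerspective(d['image'],cv2.getPerspectiveTransform(np.float32(src),np.float32(dst)),(w,h),flags=cv2.INTER_CUBIC)
E
python3 - <<'E'
from h import *
a=dict(np.load('pics/scene0.png.npz'));b=dict(np.load('pics/side0.png.npz'))
for n,u,z in [('A',(216,154),.05),('B',(276,161),.05),('C',(246,182),.05),('E',(255,139),.038),('tr1',(179,155),.042),('tr2',(252,112),.042),('tr3',(313,166),.042),('tr4',(231,208),.042),('t1',(279,275),.045),('t2',(350,223),.045),('t3',(457,314),.045),('t4',(378,384),.045),('green',(314,136),.02),('pur',(255,240),.02),('pur2',(169,199),.02)]: print(n,ray(a,u,z).round(3))
for n,u,z in [('A',(377,271),.05),('B',(298,285),.05),('C',(319,248),.05),('E',(347,318),.038),('t1',(152,157),.045),('t2',(246,198),.045),('t3',(190,244),.045),('t4',(89,203),.045)]: print(n,ray(b,u,z).round(3))
c=ray(a,(246,165),.05)[:2].round(2);print(c)
cv2.imwrite('pics/r0.png',np.hstack([rect(d,c,.05,400,400,1500) for d in(a,b)]))
E
```

```text
A [ 0.625 -0.211  0.05 ]
B [ 0.523 -0.126  0.05 ]
C [ 0.607 -0.107  0.05 ]
E [ 0.523 -0.22   0.038]
tr1 [ 0.694 -0.257  0.042]
tr2 [ 0.486 -0.302  0.042]
tr3 [ 0.457 -0.079  0.042]
tr4 [ 0.662 -0.068  0.042]
t1 [0.657 0.111 0.045]
t2 [0.48  0.085 0.045]
t3 [0.438 0.326 0.045]
t4 [0.623 0.346 0.045]
green [ 0.388 -0.175  0.02 ]
pur [0.651 0.01  0.02 ]
pur2 [ 0.757 -0.171  0.02 ]
A [ 0.621 -0.218  0.05 ]
B [ 0.514 -0.135  0.05 ]
C [ 0.604 -0.113  0.05 ]
E [ 0.518 -0.227  0.038]
t1 [0.607 0.333 0.045]
t2 [0.631 0.081 0.045]
t3 [0.472 0.071 0.045]
t4 [0.426 0.304 0.045]
[ 0.58 -0.15]
```

View pics/r0.png

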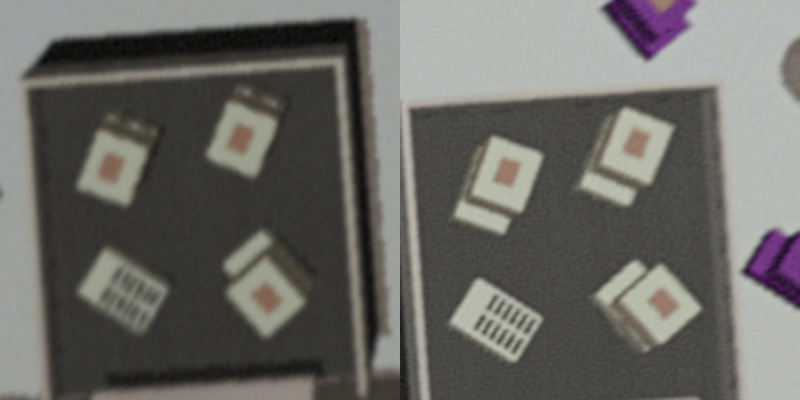

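Left panel is the scene camera, right panel the side camera. Both show three ivory blocks with specimens: top-left, top-right and bottom-right. The slotted empty cassette is bottom-left. The two cameras differ by about 10 mm, so I'll fly over the tray and measure with the wrist camera.

Call:
apply_moves(moves=[13.9, -27.6, 0.4, 0, 0, -1.64, 13.9, -27.6, 0.4, 0, 0, -1.64, 13.9, -27.6, 0.4, 0, 0, -1.64, 13.9, -27.6, 0.4, 0, 0, -1.64, 13.9, -27.6, 0.4, 0, 0, -1.64, 13.9, -27.6, 0.4, 0, 0, -1.64, 13.9, -27.6, 0.4, 0, 0, -1.64, 13.9, -27.6, 0.4, 0, 0, -1.64, 13.9, -27.6, 0.4, 0, 0, -1.64, 13.9, -27.6, 0.4, 0, 0, -1.64, 13.9, -27.6, 0.4, 0, 0, -1.64, 13.9, -27.6, 0.4, 0, 0, -1.64, 13.9, -27.6, 0.4, 0, 0, -1.64, 13.9, -27.6, 0.4, 0, 0, -1.64, 13.9, -27.6, 0.4, 0, 0, -1.64, 13.9, -27.6, 0.4, 0, 0, -1.64, 13.9, -27.6, 0.4, 0, 0, -1.64, 13.9, -27.6, 0.4, 0, 0, -1.64, 13.9, -27.6, 0.4, 0, 0, -1.64, 13.9, -27.6, 0.4, 0, 0, -1.64], claw=62, newtons=30)

```text
clock: 1.82
tcp_pos: [0.5522, -0.1566, 0.248]
orientation: [0.001, 0.843, 0.538, -0.0]
wrist_force: [-0.9, 0.6, -0.2]
finger_gap: 0.0529
grip_force: 0.0
```

Run:
```python
from h import *
d=shot('wrist','w1.png');T=d['camera_from_world'];print((-T[:3,:3].T@T[:3,3]).round(3),T[2,:3].round(3))
s=status.get_state();print(s['clock'],s['tcp_pos'],s['orientation'],s['finger_gap'])
cv2.imwrite('pics/w1r.png',rect(d,(.57,-.17),.05,600,600,2000))
```

```text
[ 0.585 -0.083  0.383] [-0.131 -0.286 -0.949]
1.8667 [ 0.5509349  -0.15427543  0.24812667] [-5.22636228e-04  8.42639399e-01  5.38477900e-01 -3.49142508e-04] 0.05275948454876645
```

View pics/w1r.png

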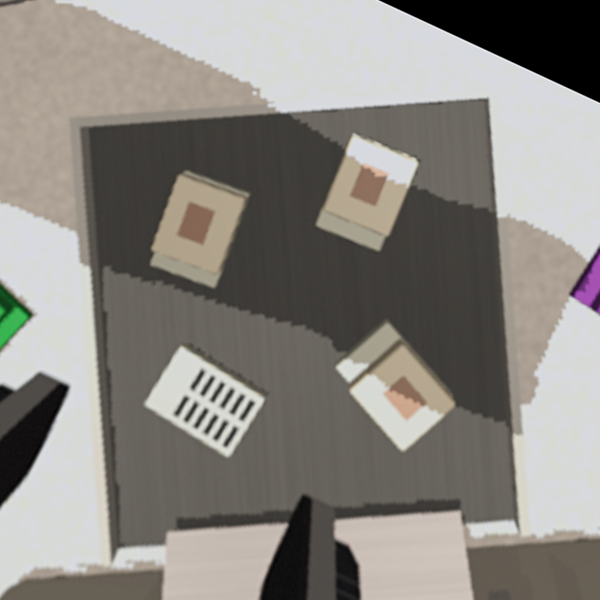

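The wrist view is clear. Reading the wax tops at z = 0.05:

| Block | Pixel | Wax centre (x, y) | Closing axis |
|---|---|---|---|
| B | (200,224) | (0.520, -0.132) | about -20.5° |
| C | (370,184) | (0.605, -0.112) | about -21° |
| A | (402,397) | (0.622, -0.217) | about 43° |

The edges come out at about 35 x 41 mm, as they should. The empty cassette is at (205,402). I'll take C first.

Call:
apply_moves(moves=[1.1, 0.8, -0.5, 0, 0, 0.065, 2.14, 1.5, -2, 0, 0, 0.065, 2.14, 1.5, -3.6, 0, 0, 0.065, 2.14, 1.5, -5.2, 0, 0, 0.065, 2.14, 1.5, -6.6, 0, 0, 0.065, 2.14, 1.5, -7.5, 0, 0, 0.065, 2.14, 1.5, -8.0, 0, 0, 0.065, 2.14, 1.5, -8.3, 0, 0, 0.065, 2.14, 1.5, -8.3, 0, 0, 0.065, 2.14, 1.5, -8.3, 0, 0, 0.065])

```text
clock: 2.7
tcp_pos: [0.604, -0.1138, 0.0425]
orientation: [0.0, 0.823, 0.567, 0.0]
wrist_force: [-0.2, -0.7, 0.3]
finger_gap: 0.0528
grip_force: 0.0
```

Run:
```python
from h import *
s=status.get_state();print(s['tcp_pos'],s['wrist_force'])
d=shot('wrist','w2.png')
e=shot('side','s2.png'); c=proj(e,[.605,-.112,.05]).astype(int)
i=d['image'];j=cv2.resize(e['image'][c[1]-70:c[1]+70,c[0]-60:c[0]+60],(360,420))
cv2.imwrite('pics/v2.png',np.hstack([i[:,80:500],j]))
```

```text
[ 0.60402997 -0.11381219  0.04245043] [-0.22880364 -0.68374713  0.29149708]
```

View pics/v2.png

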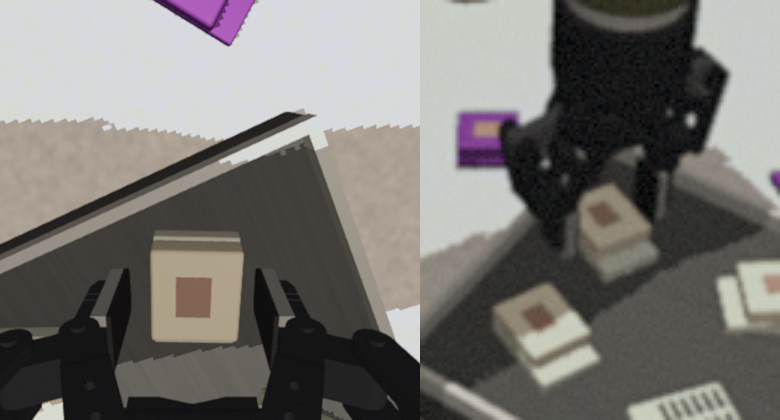

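The block sits centred between the fingers with its sides parallel to the pads: wax at (197,295) in the left panel. Closing.

Call:
apply_moves(moves=[0, 0, 0, 0, 0, 0, 0, 0, 0, 0, 0, 0, 0, 0, 0, 0, 0, 0, 0, 0, 0, 0, 0, 0, 0, 0, 0, 0, 0, 0], claw=0, newtons=30)

```text
clock: 3.22
tcp_pos: [0.6052, -0.1149, 0.0436]
orientation: [0.001, 0.824, 0.567, 0.001]
wrist_force: [-0.5, 1.1, 6.4]
finger_gap: 0.0353
grip_force: 31.0
```

Gripped at a 35.3 mm gap. The fingertips just touch the tray floor, so I'll go 2–3 mm higher on the next two. Lifting and carrying C to the far end of the tote.

Call:
apply_moves(moves=[0, 0, 1.0, 0, 0, 0, 0, 0, 2.4, 0, 0, 0, -0.2, 1.0, 3.4, 0, 0, 0.1, -2.92, 15.7, 3.4, 0, 0, 0.515, -2.92, 15.7, 3.4, 0, 0, 0.515, -2.92, 15.7, 3.4, 0, 0, 0.515, -2.92, 15.7, 3.4, 0, 0, 0.515, -2.92, 15.7, 3.4, 0, 0, 0.515, -2.92, 15.7, 3.4, 0, 0, 0.515, -2.92, 15.7, 3.4, 0, 0, 0.515, -2.92, 15.7, 3.4, 0, 0, 0.515, -2.92, 15.7, 3.4, 0, 0, 0.515, -2.92, 15.7, 3.4, 0, 0, 0.515, -2.92, 15.7, 3.0, 0, 0, 0.515, -2.92, 15.7, 1.8, 0, 0, 0.515, -2.92, 15.7, 0.8, 0, 0, 0.515, -2.92, 15.7, 0.3, 0, 0, 0.515, -2.92, 15.7, 0.2, 0, 0, 0.515, -2.92, 15.7, 0.2, 0, 0, 0.515])

```text
clock: 4.8
tcp_pos: [0.5303, 0.2763, 0.0453]
orientation: [-0.001, 0.653, 0.757, -0.001]
wrist_force: [1.0, 0.2, -0.7]
finger_gap: 0.035
grip_force: 30.3
```

Run:
```python
from h import *
s=status.get_state();print(s['tcp_pos'],s['wrist_force'],s['finger_gap'])
d=shot('wrist','w3.png'); e=shot('scene','s3.png')
cv2.imwrite('pics/v3.png',np.hstack([d['image'][:,80:480],cv2.resize(e['image'][210:400,270:460],(400,420))]))
```

```text
[0.53028621 0.27627587 0.0453295 ] [ 0.96514374  0.17269106 -0.72009048] 0.035046048625233
```

View pics/v3.png

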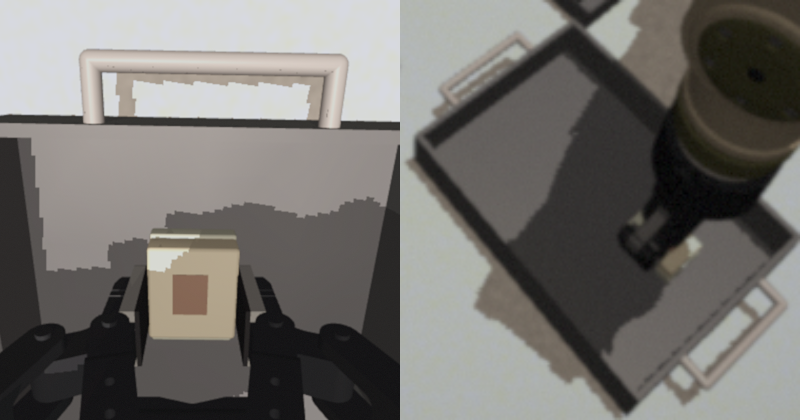

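The block is held squarely between the pads, aligned with the tote and clear of its walls. Lowering.

Call:
apply_moves(moves=[0, 0, -0.5, 0, 0, 0, 0, 0, -0.85, 0, 0, 0, 0, 0, -1.0, 0, 0, 0, 0, 0, -1.04, 0, 0, 0, 0, 0, -1.04, 0, 0, 0])

```text
clock: 5.32
tcp_pos: [0.531, 0.2779, 0.0209]
orientation: [0.0, 0.652, 0.758, -0.0]
wrist_force: [-0.0, 0.5, 0.7]
finger_gap: 0.0351
grip_force: 30.3
```

Call:
apply_moves(moves=[0, 0, -0.06, 0, 0, 0, 0, 0, -0.1, 0, 0, 0, 0, 0, -0.12, 0, 0, 0, 0, 0, -0.12, 0, 0, 0])

```text
clock: 5.65
tcp_pos: [0.5314, 0.2782, 0.0186]
orientation: [0.0, 0.652, 0.758, 0.001]
wrist_force: [-1.2, -0.3, 4.8]
finger_gap: 0.0353
grip_force: 30.8
```

Contact is felt. Opening, rising and going to above B.

Call:
apply_moves(moves=[0, 0, 0.02, 0, 0, 0, 0, 0, 0.02, 0, 0, 0, 0, 0, 0.02, 0, 0, 0, 0, 0, 0.3, 0, 0, 0, 0, 0, 1.2, 0, 0, 0, 0, 0, 2.8, 0, 0, 0, 0, 0, 4.4, 0, 0, 0, -0.48, -16.5, 4.5, 0, 0, -0.506, -0.48, -16.5, 4.5, 0, 0, -0.506, -0.48, -16.5, 4.5, 0, 0, -0.506, -0.48, -16.5, 4.5, 0, 0, -0.506, -0.48, -16.5, 4.5, 0, 0, -0.506, -0.48, -16.5, 4.5, 0, 0, -0.506, -0.48, -16.5, 4.5, 0, 0, -0.506, -0.48, -16.5, 4.5, 0, 0, -0.506, -0.48, -16.5, 4.5, 0, 0, -0.506, -0.48, -16.5, 4.5, 0, 0, -0.506, -0.48, -16.5, 4.5, 0, 0, -0.506, -0.48, -16.5, 4.5, 0, 0, -0.506], claw=62)

```text
clock: 7.23
tcp_pos: [0.5189, -0.1367, 0.1307]
orientation: [0.0, 0.822, 0.569, 0.0]
wrist_force: [-0.8, 0.7, 1.5]
finger_gap: 0.0529
grip_force: 0.0
```

Call:
apply_moves(moves=[0, 0, -1.3, 0, 0, 0, 0, 0, -2.5, 0, 0, 0, 0, 0, -3.1, 0, 0, 0, 0, 0, -3.38, 0, 0, 0, 0, 0, -3.38, 0, 0, 0, 0, 0, -3.38, 0, 0, 0])

```text
clock: 7.73
tcp_pos: [0.5193, -0.1336, 0.0463]
orientation: [-0.0, 0.821, 0.571, 0.0]
wrist_force: [-0.2, -0.2, -0.0]
finger_gap: 0.0527
grip_force: 0.0
```

Run:
```python
from h import *
s=status.get_state();print(s['tcp_pos'],s['wrist_force'],s['finger_gap'])
d=shot('wrist','w4.png'); e=shot('scene','s4.png')
cv2.imwrite('pics/v4.png',np.hstack([d['image'][:,80:480],cv2.resize(e['image'][210:400,270:460],(400,420))]))
```

```text
[ 0.51934795 -0.13355181  0.0463401 ] [-0.22484835 -0.18468389 -0.03920056] 0.05266698112749238
```

View pics/v4.png

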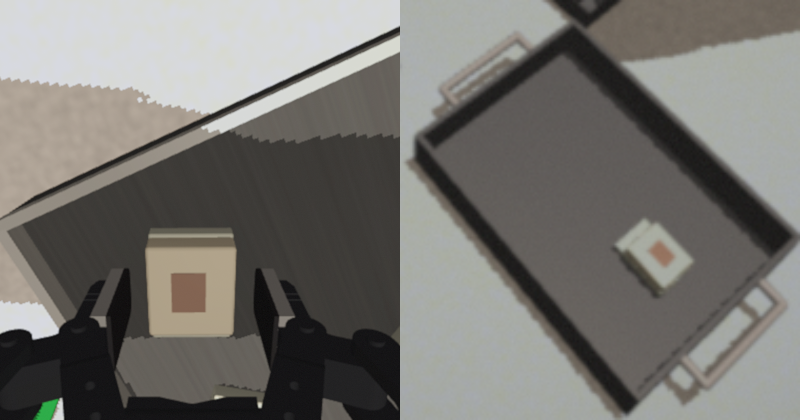

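C lies flat, wax up, in the tote (right panel, (660,255)). B is centred between the fingers. Gripping.

Call:
apply_moves(moves=[0, 0, 0, 0, 0, 0, 0, 0, 0, 0, 0, 0, 0, 0, 0, 0, 0, 0, 0, 0, 0, 0, 0, 0, 0, 0, 0, 0, 0, 0], claw=0)

```text
clock: 8.25
tcp_pos: [0.5202, -0.1348, 0.0474]
orientation: [0.001, 0.821, 0.571, 0.001]
wrist_force: [0.8, 1.4, 5.8]
finger_gap: 0.0347
grip_force: 31.0
```

Call:
apply_moves(moves=[0, 0, 1.0, 0, 0, 0, 0, 0, 2.4, 0, 0, 0, 0.2, 1.0, 3.4, 0, 0, 0.1, 0.92, 13.66, 3.4, 0, 0, 0.506, 0.92, 13.66, 3.4, 0, 0, 0.506, 0.92, 13.66, 3.4, 0, 0, 0.506, 0.92, 13.66, 3.4, 0, 0, 0.506, 0.92, 13.66, 3.4, 0, 0, 0.506, 0.92, 13.66, 3.4, 0, 0, 0.506, 0.92, 13.66, 3.4, 0, 0, 0.506, 0.92, 13.66, 3.4, 0, 0, 0.506, 0.92, 13.66, 3.4, 0, 0, 0.506, 0.92, 13.66, 2.6, 0, 0, 0.506, 0.92, 13.66, 1.2, 0, 0, 0.506, 0.92, 13.66, 0.1, 0, 0, 0.506, 0.92, 13.66, -0.5, 0, 0, 0.506, 0.92, 13.66, -0.8, 0, 0, 0.506, 0.92, 13.66, -0.87, 0, 0, 0.506, 0.92, 13.66, -0.87, 0, 0, 0.506, 0.92, 13.66, -0.87, 0, 0, 0.506])

```text
clock: 9.92
tcp_pos: [0.5432, 0.207, 0.0254]
orientation: [0.001, 0.652, 0.758, 0.001]
wrist_force: [0.0, -0.3, -1.2]
finger_gap: 0.0351
grip_force: 30.3
```

Call:
apply_moves(moves=[0, 0, -0.06, 0, 0, 0, 0, 0, -0.1, 0, 0, 0, 0, 0, -0.13, 0, 0, 0, 0, 0, -0.13, 0, 0, 0])

```text
clock: 10.25
tcp_pos: [0.5429, 0.2072, 0.0223]
orientation: [0.001, 0.652, 0.758, 0.001]
wrist_force: [-0.7, -0.3, 6.8]
finger_gap: 0.0351
grip_force: 31.0
```

Call:
apply_moves(moves=[0, 0, 0.02, 0, 0, 0, 0, 0, 0.02, 0, 0, 0, 0, 0, 0.02, 0, 0, 0, 0, 0, 0.3, 0, 0, 0, 0, 0, 1.2, 0, 0, 0, 0, 0, 2.8, 0, 0, 0, 0, 0, 4.4, 0, 0, 0, 3.16, -16.92, 4.5, 0, 0, 0.602, 3.16, -16.92, 4.5, 0, 0, 0.602, 3.16, -16.92, 4.5, 0, 0, 0.602, 3.16, -16.92, 4.5, 0, 0, 0.602, 3.16, -16.92, 4.5, 0, 0, 0.602, 3.16, -16.92, 4.5, 0, 0, 0.602, 3.16, -16.92, 4.5, 0, 0, 0.602, 3.16, -16.92, 4.5, 0, 0, 0.602, 3.16, -16.92, 4.5, 0, 0, 0.602, 3.16, -16.92, 4.5, 0, 0, 0.602, 3.16, -16.92, 4.5, 0, 0, 0.602, 3.16, -16.92, 4.5, 0, 0, 0.602, 3.16, -16.92, 4.5, 0, 0, 0.602], claw=62)

```text
clock: 11.92
tcp_pos: [0.6208, -0.2179, 0.1331]
orientation: [-0.0, 0.4, 0.917, 0.0]
wrist_force: [-0.5, -0.3, -0.3]
finger_gap: 0.0531
grip_force: 0.0
```

Call:
apply_moves(moves=[0, 0, -1.0, 0, 0, 0, 0, 0, -2.0, 0, 0, 0, 0, 0, -2.0, 0, 0, 0])

```text
clock: 12.17
tcp_pos: [0.6177, -0.2128, 0.0786]
orientation: [-0.004, 0.397, 0.918, 0.0]
wrist_force: [-1.6, -0.1, -1.3]
finger_gap: 0.0531
grip_force: 0.0
```

Run:
```python
from h import *
s=status.get_state();print(s['tcp_pos'],s['wrist_force'],s['finger_gap'])
d=shot('wrist','w5.png'); e=shot('scene','s5.png')
cv2.imwrite('pics/v5.png',np.hstack([d['image'][:,80:480],cv2.resize(e['image'][210:400,270:460],(400,420))]))
```

```text
[ 0.61771147 -0.21281418  0.07861637] [-1.61973168 -0.10921207 -1.29200228] 0.053109870215155966
```

View pics/v5.png

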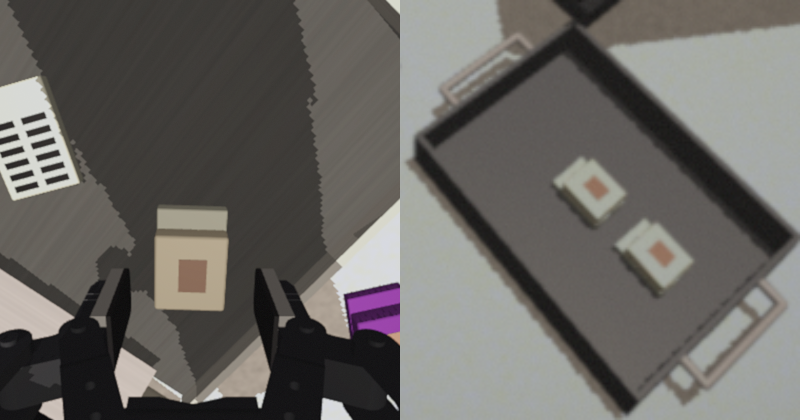

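Two blocks now lie flat in the tote. A is centred laterally and aligned, at (193,262). Descending and gripping.

Call:
apply_moves(moves=[0, 0, -0.8, 0, 0, 0, 0, 0, -1.3, 0, 0, 0, 0, 0, -1.5, 0, 0, 0, 0, 0, -1.5, 0, 0, 0, 0, 0, -1.5, 0, 0, 0])

```text
clock: 12.68
tcp_pos: [0.6217, -0.2158, 0.0472]
orientation: [0.001, 0.398, 0.917, 0.0]
wrist_force: [0.8, -0.2, 1.0]
finger_gap: 0.0532
grip_force: 0.0
```

Call:
apply_moves(moves=[0, 0, 0, 0, 0, 0, 0, 0, 0, 0, 0, 0, 0, 0, 0, 0, 0, 0, 0, 0, 0, 0, 0, 0, 0, 0, 0, 0, 0, 0], claw=0)

```text
clock: 13.1
tcp_pos: [0.6221, -0.2164, 0.0477]
orientation: [0.002, 0.398, 0.917, 0.0]
wrist_force: [-1.2, 0.5, 6.1]
finger_gap: 0.035
grip_force: 31.4
```

Call:
apply_moves(moves=[0, 0, 1.0, 0, 0, 0, 0, 0, 2.4, 0, 0, 0, -0.2, 1.0, 3.4, 0, 0, -0.1, -2.72, 14.08, 3.4, 0, 0, -0.602, -2.72, 14.08, 3.4, 0, 0, -0.602, -2.72, 14.08, 3.4, 0, 0, -0.602, -2.72, 14.08, 3.4, 0, 0, -0.602, -2.72, 14.08, 3.4, 0, 0, -0.602, -2.72, 14.08, 3.4, 0, 0, -0.602, -2.72, 14.08, 3.4, 0, 0, -0.602, -2.72, 14.08, 3.4, 0, 0, -0.602, -2.72, 14.08, 3.4, 0, 0, -0.602, -2.72, 14.08, 2.8, 0, 0, -0.602, -2.72, 14.08, 1.4, 0, 0, -0.602, -2.72, 14.08, 0.2, 0, 0, -0.602, -2.72, 14.08, -0.4, 0, 0, -0.602, -2.72, 14.08, -0.8, 0, 0, -0.602, -2.72, 14.08, -0.87, 0, 0, -0.602, -2.72, 14.08, -0.87, 0, 0, -0.602, -2.72, 14.08, -0.87, 0, 0, -0.602])

```text
clock: 14.77
tcp_pos: [0.554, 0.1359, 0.025]
orientation: [0.001, 0.652, 0.758, 0.001]
wrist_force: [-0.1, 0.0, -0.3]
finger_gap: 0.035
grip_force: 31.0
```

Call:
apply_moves(moves=[0, 0, -0.06, 0, 0, 0, 0, 0, -0.1, 0, 0, 0, 0, 0, -0.12, 0, 0, 0, 0, 0, -0.12, 0, 0, 0])

```text
clock: 15.1
tcp_pos: [0.554, 0.136, 0.0226]
orientation: [0.001, 0.652, 0.758, 0.001]
wrist_force: [-1.2, 0.1, 6.3]
finger_gap: 0.0349
grip_force: 31.6
```

Contact. Releasing and rising straight up.

Call:
apply_moves(moves=[0, 0, 0.02, 0, 0, 0, 0, 0, 0.02, 0, 0, 0, 0, 0, 0.02, 0, 0, 0, 0, 0, 0.3, 0, 0, 0, 0, 0, 1.2, 0, 0, 0, 0, 0, 2.8, 0, 0, 0, 0, 0, 4.4, 0, 0, 0, 0, 0, 7, 0, 0, 0, 0, 0, 7, 0, 0, 0, 0, 0, 7, 0, 0, 0, -4, 6, 8, 0, 0, 0, -4, 6, 8, 0, 0, 0, -4, 6, 8, 0, 0, 0, -4, 6, 8, 0, 0, 0, -4, 6, 8, 0, 0, 0, -4, 6, 8, 0, 0, 0], claw=62)

```text
clock: 16.43
tcp_pos: [0.4506, 0.2888, 0.2215]
orientation: [-0.0, 0.65, 0.76, 0.0]
wrist_force: [0.7, -0.8, 0.1]
finger_gap: 0.0529
grip_force: 0.0
```

Run:
```python
from h import *
e=shot('scene','s6.png');f=shot('side','s7.png')
cv2.imwrite('pics/v6.png',np.hstack([cv2.resize(e['image'][100:400,140:470],(400,364)),cv2.resize(f['image'][100:400,70:440],(400,364))]))
```

```text
(no output)
```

View pics/v6.png

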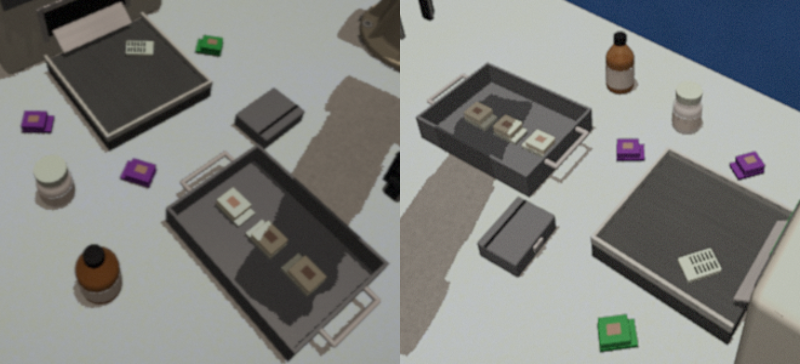

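The final picture shows all three blocks flat, wax up and apart in the tote at (235,205), (270,240) and (307,273) in the left panel. The empty cassette is still in the tray, and the look-alikes and bystanders are undisturbed.

```bash
python3 -c "
from workcell import job; print(job.hand_in())"
```

```text
the job is handed in; nothing more can be done
None
```

All three wax blocks are set down flat, wax side up and apart in the tote, the empty cassette and the surrounding objects were left alone, and the job was handed in at about 16.5 s of the 69 s allowed.

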